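# Push the row of rail modules home against the end stop

## Robot

A 6-joint arm with a two-finger parallel gripper is mounted at the origin on a cart in front of the work surface, level with it; the furniture and walls round the work are solid. World frame = base frame: x ahead of the robot, y to its left, z up, the work surface at z = 0. Lengths are in m, angles in rad, forces in N, time in s.
With the tool pointing down it reaches from about 0.25 to 0.775 m from the base axis. Payload 4 kg.
Tool frame: the origin (TCP) lies midway between the tips of the shut fingers; the grasp point (between the pads) lies 19 mm behind it; y points along the fingers, x is the direction in which the jaws open and shut, and the axes are right-handed (so a half turn about y gives the same grasp; the last joint's range is limited). The gripper opens to 94 mm and grips with 3 to 60 N. Pads are 16 mm wide; open, the fingers measure 119 mm over their backs; the gripper's body (75 mm by 177 mm) begins 78 mm behind the grasp point.
Start: joints at [-1.295, 0.087, 1.371, -0, 1.684, -0.103], TCP at [0.203, -0.511, 0.206] pointing down, gripper open.
Joint ranges: [-3.1, 3.1], [-0.76, 2.03], [0.27, 2.55], [-1.08, 4.22], [0.17, 2.65], [-2.57, 2.57]. Speed limits (rad/s): [2.79, 2.79, 3.14, 3.14, 3.14, 3.14].

## Interface

Orientations are given as [roll, pitch, yaw] about the fixed x, y, z axes, in that order (R = Rz(yaw) Ry(pitch) Rx(roll)).
In Python, from bench import robot, snapshot, camera_info, ticket gives the robot as it stands.
- The arm moves only by the shell command python3 -m creep 'ROWS'. ROWS is JSON, a list of rows, each an object with "slide": the shift along the tool's x, y, z in mm, a list of three; "roll": the turn about the tool's y in degrees; "grip": the closure, from 0 (fully open) to 1 (shut). In form: [{"slide": [x, y, z], "roll": roll, "grip": grip}, ...]. A call has 1 to 20 rows; each row is the pose to reach, as a shift and turn from the pose commanded when the call began, along the tool's axes at that moment; what a row does not reach only later rows make up. A row lasts 1/12 s, in which the tool goes at most 41.7 mm and 7.16 degrees, less where a joint would pass 70% of its speed; a pose out of reach is approached as far as the arm can. A call with a gripper value outside its range is refused whole. The fingers move at their own pace and stop on an object; the grip force is fixed at half the most. Time passes only in rows, so rows that repeat a pose let the fingers close. It gives the time, the measured TCP pose, the force and the opening at its end, in the units of the state.
- robot.get_obs(): the state, without advancing time (a new reading comes with each control period).
- snapshot(name): name is "scene" or "top" or "wrist"; returns the picture (420x560x3 uint8, red, green, blue); there is no depth.
- camera_info(name): a dict with "fx", "fy", "cx", "cy" (pixels), "cam_to_world" (4x4, takes a point from camera to world coordinates). Camera axes: x right, y down, z forward; pixel columns grow to the right and rows downward; lengths in m; the calibration is good to about 2 mm. A picture is of the moment at which its call begins: read the wrist's pose just before it. camera_info takes no time and is no camera call; for the wrist camera it gives the pose at the moment of the call.
- ticket.close_job(): hands the job in, once; it reports no verdict.
The state is a dict: "time": time; "joint_positions": joint angles; "qvel": joint speeds; "joint_torque": joint torques, N m; "tool_pos": TCP position; "ee_rot": TCP orientation; "wrist_force": force on the tool from outside, world axes, zero at the start; "wrist_torque": the same for the moment, N m; "width": finger opening in m.
Only numpy, scipy, OpenCV 4.12 (cv2) and the standard library are available. Lean on these libraries where they do the work, as an engineer would, in place of code of your own. Each camera call takes 0.05 s, during which the arm holds its last target.

## Task

Four white switchgear modules stand touching in a row on the steel mounting rail, short of the tall grey end stop at one end of the rail. With the fingertips, push the whole row along the rail as one train, without opening gaps in it, until it is fully home against the end stop with all four modules still tight together. Do not lift any module off the rail, leave the tools on the bench alone, and finish with the hand clear of everything.

Things in the scene. Friction and masses are not known exactly. Their poses are not given: they have to be found in the camera images.
- rail: Straight steel mounting rail, hat profile 35 mm wide and 15 mm high, 320 mm long, fixed to the bench. Origin: centre of its underside, on the bench. Its y axis runs along the rail (roughly from the robot's right to its left), x across, z up.
- end_stop: Grey plastic block standing as the stop at one end of the rail (either end), 62 mm wide across the rail, 18 mm thick along the rail, 45 mm high, fixed. Origin: centre of its underside, on the bench; axes as the rail's. Its faces toward and away from the row are 9 mm from the origin along the rail.
- end_foot: Low grey plastic foot at the rail's other end, 62 mm wide, 18 mm thick along the rail, 8 mm high with two screws up to 9.5 mm, fixed; lower than the rail's top. Origin: centre of its underside; axes as the rail's.
- module_1: First of the row of four, outermost toward the rail's -y end. White plastic switchgear module, 36 mm long along the rail, 88 mm wide across, 36 mm high above the rail's top; a nose 46 mm wide rises to 51 mm, a black toggle to 59 mm (74 mm above the bench). Mass about 0.1 kg, loose. Origin: middle of its length and width, level with the rail's top, 15 mm above the bench; axes as the rail's.
- module_2: Second of the row; same shape, origin and axes as module_1. Each module sits loose astride the rail on feet that reach 9 mm below the rail's top, with 3 mm of side play in all, and slides along it with plain friction.
- module_3: Third of the row; same shape, origin and axes as module_1.
- module_4: Fourth of the row, outermost toward the rail's +y end; same shape, origin and axes as module_1.
- screwdriver: red-handled screwdriver, 205 mm long, lying on the bench near the right end of the rail; leave alone
- marker: black-capped white marker pen, 135 mm long, lying on the bench near the left end of the rail; leave alone
- hex_key: bent steel hex key, 89 mm long, lying on the bench between the robot and the rail; leave alone
Mind the look-alikes: they are no part of the job. Leave any brown or purple look-alike of the module_1 alone.

How it is judged:
By the outcome, as a careful person would: the job done as asked, in the order asked, and still so for the second after the job is handed in, with the robot touching nothing.
It also fails if it takes over 38 s, if anything falls off the work surface, if the arm or the gripper's body presses on something with over 40 N, if the wrist force passes 120 N, or if a joint passes its speed limit or range.

## Working session

There is one attempt and no reset: what is moved stays moved. The work goes in short steps, Python scripts to look and compute and a shell command to move; the robot and the scene stay as the last step left them, time stands still between calls to the robot, and variables do not carry over. Pictures are saved under pics/ and viewed, and the job is handed in when it is done.

```bash
mkdir -p pics; ls; python3 - <<'E'
from bench import robot, snapshot, camera_info
import cv2, numpy as np
o=robot.get_obs(); print({k:np.round(v,4).tolist() for k,v in o.items()})
for n in("scene","top","wrist"):
    i=snapshot(n); cv2.imwrite(f"pics/{n}0.png",i[:,:,::-1]); c=camera_info(n)
    print(n,c["fx"],c["cx"],c["cy"],np.round(c["cam_to_world"],3).tolist())
E
```

```text
pics
{'time': 0.0, 'joint_positions': [-1.2951, 0.0879, 1.3722, -0.0, 1.6836, -0.1031], 'qvel': [-0.0002, -0.0002, 0.0008, -0.0008, -0.0005, -0.0007], 'joint_torque': [-0.0009, -34.0185, -30.243, 0.0717, 0.0328, -0.0002], 'tool_pos': [0.2032, -0.5105, 0.2043], 'ee_rot': [-1.5706, 0.0022, -1.192], 'wrist_force': [-0.1538, 0.0901, 0.4755], 'wrist_torque': [-0.0158, -0.0159, 0.0249], 'width': 0.0937}
scene 538.2841663083049 284.5011754201197 209.1919674714738 [[0.764, -0.491, 0.418, -0.133], [-0.645, -0.59, 0.486, -0.716], [0.008, -0.641, -0.768, 1.219], [0.0, 0.0, 0.0, 1.0]]
top 432.7061992812242 282.4776771768083 209.22694511083716 [[0.008, -0.998, 0.06, 0.424], [-1.0, -0.006, 0.028, -0.012], [-0.028, -0.061, -0.998, 0.99], [0.0, 0.0, 0.0, 1.0]]
wrist 306.55011690379763 277.36372256822324 211.10241745216274 [[0.37, -0.895, -0.249, 0.275], [-0.929, -0.357, -0.098, -0.482], [-0.001, 0.267, -0.964, 0.383], [0.0, 0.0, 0.0, 1.0]]
```

View pics/scene0.png

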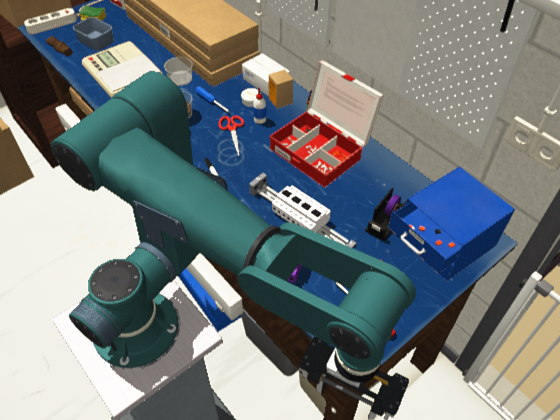

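View pics/top0.png

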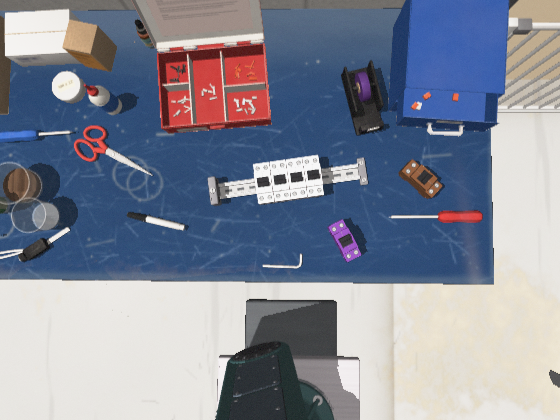

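```bash
python3 - <<'E'
import cv2, numpy as np
a=cv2.imread("pics/top0.png")[140:220,195:380]; a=cv2.resize(a,None,fx=4,fy=4,interpolation=cv2.INTER_CUBIC)
b=cv2.imread("pics/scene0.png")[165:255,240:365]; b=cv2.resize(b,None,fx=3,fy=3,interpolation=cv2.INTER_CUBIC)
c=np.zeros((600,740,3),np.uint8); c[:a.shape[0],:a.shape[1]]=a; c[325:325+b.shape[0],:b.shape[1]]=b
cv2.imwrite("pics/crop0.png",c)
E
```

```text
(no output)
```

View pics/crop0.png

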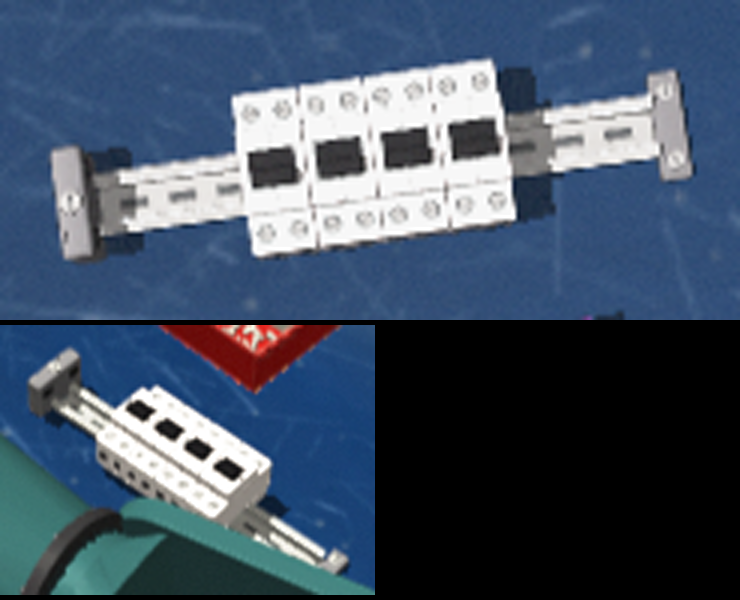

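```bash
cat > h.py <<'E'
from bench import robot, snapshot, camera_info
import cv2, numpy as np
def ray(n,u,v,z,c=None):
    c=c or camera_info(n); T=np.array(c["cam_to_world"])
    d=T[:3,:3]@np.array([(u-c["cx"])/c["fx"],(v-c["cy"])/c["fy"],1]); return T[:3,3]+d*(z-T[2,3])/d[2]
E
python3 - <<'E'
from h import *
def p(l,z):
    for u,v in l: print((u,v),np.round(ray("top",195+(u-1.5)/4,140+(v-1.5)/4,z),4))
print("foot");p([(650,75),(677,70),(692,176),(664,180)],.008)
print("row");p([(233,97),(493,60),(514,218),(255,257)],.051)
print("stop");p([(52,150),(84,147),(66,257),(98,254)],.045)
print("rail");p([(654,95),(660,158)],.015)
E
```

```text
foot
(650, 75) [ 0.6003 -0.1539  0.008 ]
(677, 70) [ 0.6033 -0.1692  0.008 ]
(692, 176) [ 0.5426 -0.1775  0.008 ]
(664, 180) [ 0.5402 -0.1617  0.008 ]
row
(233, 97) [0.5798 0.0799 0.051 ]
(493, 60) [ 0.6006 -0.0623  0.051 ]
(514, 218) [ 0.514  -0.0739  0.051 ]
(255, 257) [0.4919 0.0668 0.051 ]
stop
(52, 150) [0.551  0.1803 0.045 ]
(84, 147) [0.5527 0.1626 0.045 ]
(66, 257) [0.4918 0.1715 0.045 ]
(98, 254) [0.4935 0.1539 0.045 ]
rail
(654, 95) [ 0.5877 -0.1551  0.015 ]
(660, 158) [ 0.5519 -0.1584  0.015 ]
```

Top view: the row spans crop px (233–514, 60–257). The tall end stop is at the left, +y, top px (213,190). In the scene view it is clearly the tall block at (258,185). The low foot with two screws is at the right, top px (363,171).

Candidates that could be taken for the row:
- The white row of four at top (290,178). This is the one I choose.
- The brown look-alike at (421,178).
- The purple look-alike at (344,240).

So I push from module_1's -y face toward +y, by about 86 mm. I'll use the part-open fingers side by side across the rail.

```bash
python3 -m creep '[{"slide":[-248,50,485],"roll":-76.8,"grip":0.57},{"slide":[-248,50,485],"roll":-76.8,"grip":0.57},{"slide":[-248,50,485],"roll":-76.8,"grip":0.57},{"slide":[-248,50,485],"roll":-76.8,"grip":0.57},{"slide":[-248,50,485],"roll":-76.8,"grip":0.57},{"slide":[-248,50,485],"roll":-76.8,"grip":0.57},{"slide":[-248,50,485],"roll":-76.8,"grip":0.57},{"slide":[-248,50,485],"roll":-76.8,"grip":0.57},{"slide":[-248,50,485],"roll":-76.8,"grip":0.57},{"slide":[-248,50,485],"roll":-76.8,"grip":0.57},{"slide":[-248,50,485],"roll":-76.8,"grip":0.57},{"slide":[-248,50,485],"roll":-76.8,"grip":0.57},{"slide":[-248,50,485],"roll":-76.8,"grip":0.57},{"slide":[-248,50,485],"roll":-76.8,"grip":0.57},{"slide":[-248,50,485],"roll":-76.8,"grip":0.57},{"slide":[-248,50,485],"roll":-76.8,"grip":0.57},{"slide":[-248,50,485],"roll":-76.8,"grip":0.57},{"slide":[-248,50,485],"roll":-76.8,"grip":0.57},{"slide":[-248,50,485],"roll":-76.8,"grip":0.57},{"slide":[-248,50,485],"roll":-76.8,"grip":0.57}]'
python3 - <<'E'
from h import *
cv2.imwrite("pics/wrist1.png",snapshot("wrist")[:,:,::-1])
cv2.imwrite("pics/scene1.png",snapshot("scene")[:,:,::-1])
E
```

```text
time: 1.82
tool_pos: [0.5619, -0.1024, 0.1559]
ee_rot: [-1.571, -0.0, 0.146]
wrist_force: [-0.3, -0.2, -0.4]
width: 0.0406
```

View pics/wrist1.png

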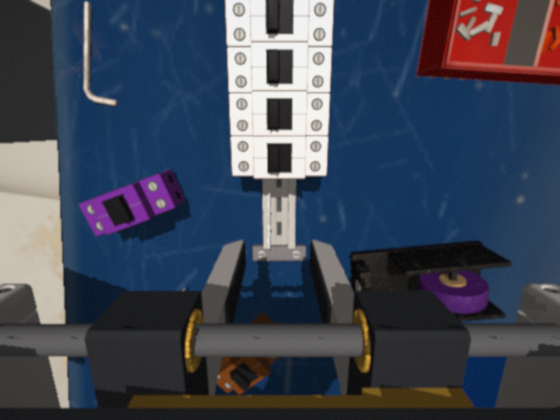

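View pics/scene1.png

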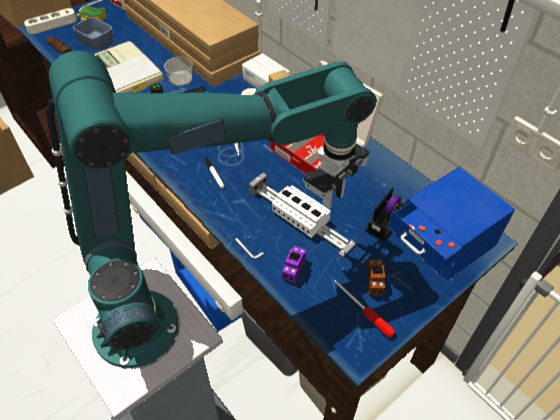

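The wrist view shows the fingertips at (235,245) and (325,245), straddling the rail symmetrically behind the row. The row's near edge is at (232–327,177). Descending.

```bash
python3 -m creep '[{"slide":[0,40,0],"roll":0,"grip":0.57},{"slide":[0,75,0],"roll":0,"grip":0.57},{"slide":[0,100,0],"roll":0,"grip":0.57},{"slide":[0,115,0],"roll":0,"grip":0.57},{"slide":[0,125,0],"roll":0,"grip":0.57},{"slide":[0,130,0],"roll":0,"grip":0.57},{"slide":[0,130,0],"roll":0,"grip":0.57},{"slide":[0,130,3],"roll":0,"grip":0.57},{"slide":[0,130,7],"roll":0,"grip":0.57},{"slide":[0,130,11],"roll":0,"grip":0.57},{"slide":[0,130,15],"roll":0,"grip":0.57},{"slide":[0,130,15],"roll":0,"grip":0.57},{"slide":[0,130,15],"roll":0,"grip":0.57}]'
python3 - <<'E'
from h import *
cv2.imwrite("pics/wrist2.png",snapshot("wrist")[:,:,::-1])
E
```

```text
time: 3.0
tool_pos: [0.5603, -0.0861, 0.026]
ee_rot: [-1.571, -0.001, 0.149]
wrist_force: [-0.4, -0.6, 0.6]
width: 0.0406
```

View pics/wrist2.png

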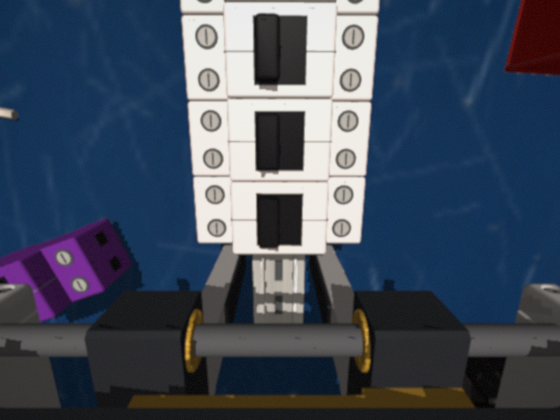

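The fingertips sit below the near edge of module_1, symmetric about the rail, with about 10 mm still to go. Slow push now.

```bash
python3 -m creep '[{"slide":[0,0,2],"roll":0,"grip":0.57},{"slide":[0,0,4],"roll":0,"grip":0.57},{"slide":[0,0,6],"roll":0,"grip":0.57},{"slide":[0,0,8],"roll":0,"grip":0.57},{"slide":[0,0,10],"roll":0,"grip":0.57},{"slide":[0,0,12],"roll":0,"grip":0.57},{"slide":[0,0,14],"roll":0,"grip":0.57},{"slide":[0,0,16],"roll":0,"grip":0.57},{"slide":[0,0,18],"roll":0,"grip":0.57},{"slide":[0,0,20],"roll":0,"grip":0.57},{"slide":[0,0,22],"roll":0,"grip":0.57},{"slide":[0,0,24],"roll":0,"grip":0.57},{"slide":[0,0,26],"roll":0,"grip":0.57},{"slide":[0,0,28],"roll":0,"grip":0.57},{"slide":[0,0,30],"roll":0,"grip":0.57},{"slide":[0,0,31],"roll":0,"grip":0.57},{"slide":[0,0,32],"roll":0,"grip":0.57}]'
python3 - <<'E'
from h import *
cv2.imwrite("pics/wrist3.png",snapshot("wrist")[:,:,::-1])
E
```

```text
time: 4.47
tool_pos: [0.5553, -0.0546, 0.0254]
ee_rot: [-1.571, 0.0, 0.149]
wrist_force: [-0.4, -1.5, -1.6]
width: 0.0404
```

View pics/wrist3.png

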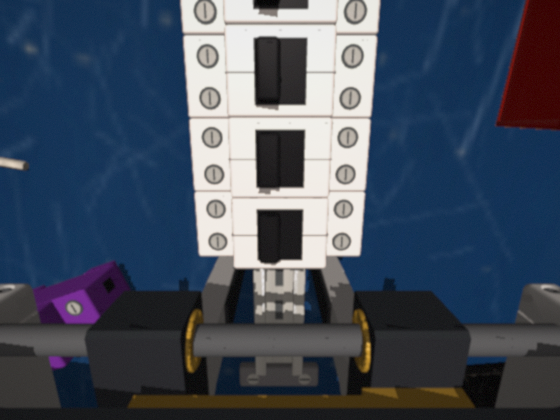

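Contact made. The row moves as one, straight and with no gaps visible at its seams (rows 34, 117, 191).

```bash
python3 -m creep '[{"slide":[0,0,2],"roll":0,"grip":0.57},{"slide":[0,0,4.5],"roll":0,"grip":0.57},{"slide":[0,0,7],"roll":0,"grip":0.57},{"slide":[0,0,9.5],"roll":0,"grip":0.57},{"slide":[0,0,12],"roll":0,"grip":0.57},{"slide":[0,0,14.5],"roll":0,"grip":0.57},{"slide":[0,0,17],"roll":0,"grip":0.57},{"slide":[0,0,19.5],"roll":0,"grip":0.57},{"slide":[0,0,22],"roll":0,"grip":0.57},{"slide":[0,0,24.5],"roll":0,"grip":0.57},{"slide":[0,0,27],"roll":0,"grip":0.57},{"slide":[0,0,29.5],"roll":0,"grip":0.57},{"slide":[0,0,32],"roll":0,"grip":0.57},{"slide":[0,0,34.5],"roll":0,"grip":0.57},{"slide":[0,0,37],"roll":0,"grip":0.57},{"slide":[0,0,39.5],"roll":0,"grip":0.57},{"slide":[0,0,42],"roll":0,"grip":0.57},{"slide":[0,0,44],"roll":0,"grip":0.57},{"slide":[0,0,45.5],"roll":0,"grip":0.57},{"slide":[0,0,46],"roll":0,"grip":0.57}]'
python3 - <<'E'
from h import *
cv2.imwrite("pics/wrist4.png",snapshot("wrist")[:,:,::-1])
t=snapshot("top")[:,:,::-1]
cv2.imwrite("pics/top4.png",cv2.resize(t[130:230,195:380],None,fx=4,fy=4,interpolation=cv2.INTER_CUBIC))
E
```

```text
time: 6.18
tool_pos: [0.5485, -0.009, 0.0255]
ee_rot: [-1.571, 0.0, 0.149]
wrist_force: [-0.1, -2.4, -1.6]
width: 0.0404
```

View pics/wrist4.png

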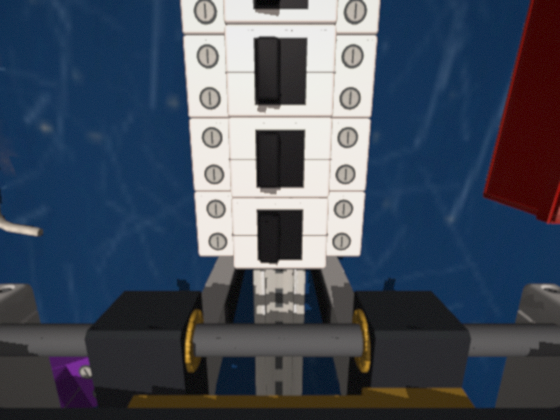

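View pics/top4.png

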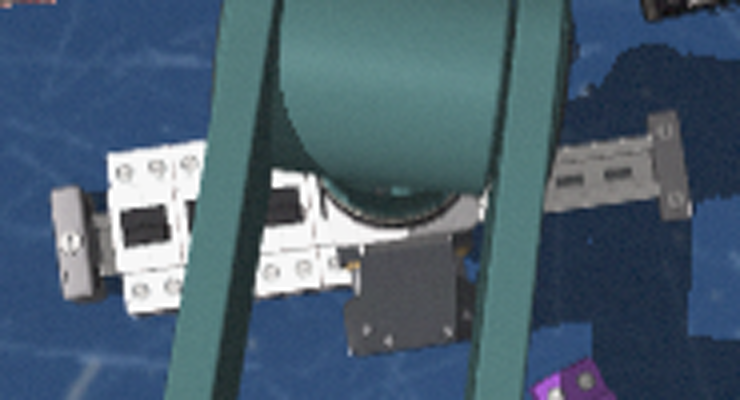

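The top view shows the row's leading edge at crop (107–127,153–316) and the stop's near face at about (88–100). That leaves about 18 mm. Creeping in now.

```bash
python3 -m creep '[{"slide":[0,0,2],"roll":0,"grip":0.57},{"slide":[0,0,4],"roll":0,"grip":0.57},{"slide":[0,0,6],"roll":0,"grip":0.57},{"slide":[0,0,8],"roll":0,"grip":0.57},{"slide":[0,0,9.5],"roll":0,"grip":0.57},{"slide":[0,0,10.5],"roll":0,"grip":0.57},{"slide":[0,0,11.5],"roll":0,"grip":0.57},{"slide":[0,0,12.5],"roll":0,"grip":0.57},{"slide":[0,0,13.5],"roll":0,"grip":0.57},{"slide":[0,0,14],"roll":0,"grip":0.57}]'
python3 -m creep '[{"slide":[0,0,0.7],"roll":0,"grip":0.57},{"slide":[0,0,1.4],"roll":0,"grip":0.57},{"slide":[0,0,2],"roll":0,"grip":0.57},{"slide":[0,0,2],"roll":0,"grip":0.57}]'
python3 -m creep '[{"slide":[0,0,0.5],"roll":0,"grip":0.57},{"slide":[0,0,1],"roll":0,"grip":0.57},{"slide":[0,0,1],"roll":0,"grip":0.57}]'
```

```text
time: 7.12
tool_pos: [0.5465, 0.0046, 0.0256]
ee_rot: [-1.571, -0.0, 0.148]
wrist_force: [1.0, -2.2, -0.8]
width: 0.0404
time: 7.45
tool_pos: [0.5462, 0.0066, 0.0255]
ee_rot: [-1.571, -0.0, 0.148]
wrist_force: [0.5, -1.6, 0.8]
width: 0.04
time: 7.7
tool_pos: [0.5461, 0.0076, 0.0256]
ee_rot: [-1.571, -0.0, 0.148]
wrist_force: [-0.2, -1.7, 1.0]
width: 0.0407
```

```bash
python3 -m creep '[{"slide":[0,0,0.5],"roll":0,"grip":0.57},{"slide":[0,0,1],"roll":0,"grip":0.57},{"slide":[0,0,1],"roll":0,"grip":0.57}]'
python3 -m creep '[{"slide":[0,0,0.5],"roll":0,"grip":0.57},{"slide":[0,0,1],"roll":0,"grip":0.57},{"slide":[0,0,1],"roll":0,"grip":0.57}]'
```

```text
time: 7.95
tool_pos: [0.546, 0.0081, 0.0256]
ee_rot: [-1.572, -0.0, 0.148]
wrist_force: [0.9, -3.3, -0.3]
width: 0.0404
time: 8.2
tool_pos: [0.5459, 0.0081, 0.0256]
ee_rot: [-1.574, -0.0, 0.148]
wrist_force: [0.6, -6.4, 0.1]
width: 0.0398
```

```bash
python3 - <<'E'
from h import *
t=snapshot("top")[:,:,::-1]
cv2.imwrite("pics/top5.png",cv2.resize(t[155:220,200:290],None,fx=8,fy=8,interpolation=cv2.INTER_CUBIC))
E
```

```text
(no output)
```

View pics/top5.png

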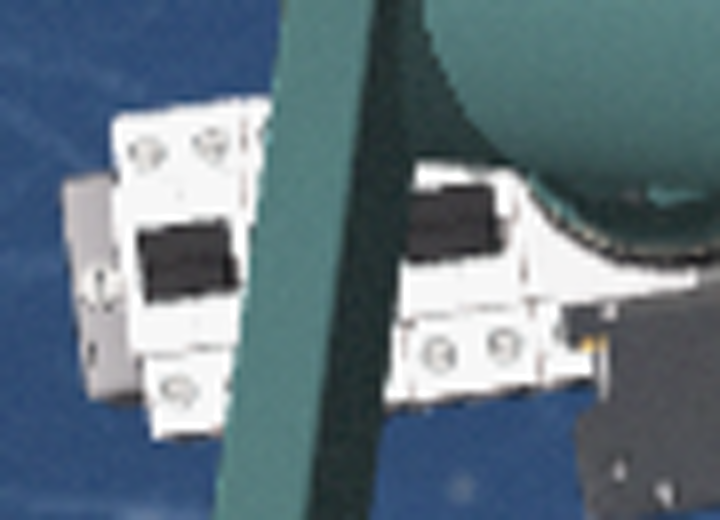

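The row meets the stop: the TCP holds at y=0.0081 while the force climbs. One slightly firmer press, then I'll back off gently.

```bash
python3 -m creep '[{"slide":[0,0,1],"roll":0,"grip":0.57},{"slide":[0,0,2],"roll":0,"grip":0.57},{"slide":[0,0,2],"roll":0,"grip":0.57},{"slide":[0,0,2],"roll":0,"grip":0.57}]'
python3 -m creep '[{"slide":[0,0,1],"roll":0,"grip":0.57},{"slide":[0,0,0],"roll":0,"grip":0.57},{"slide":[0,0,-2],"roll":0,"grip":0.57},{"slide":[0,0,-4],"roll":0,"grip":0.57},{"slide":[0,0,-7],"roll":0,"grip":0.57},{"slide":[0,0,-12],"roll":0,"grip":0.57},{"slide":[0,0,-20],"roll":0,"grip":0.57},{"slide":[0,0,-30],"roll":0,"grip":0.57},{"slide":[0,0,-30],"roll":0,"grip":0.57}]'
python3 - <<'E'
from h import *
cv2.imwrite("pics/wrist6.png",snapshot("wrist")[:,:,::-1])
E
```

```text
time: 8.58
tool_pos: [0.5459, 0.008, 0.0257]
ee_rot: [-1.577, 0.0, 0.148]
wrist_force: [0.4, -10.9, 0.5]
width: 0.0404
time: 9.33
tool_pos: [0.5502, -0.0199, 0.0255]
ee_rot: [-1.572, -0.0, 0.147]
wrist_force: [0.1, -1.1, 0.1]
width: 0.0403
```

View pics/wrist6.png

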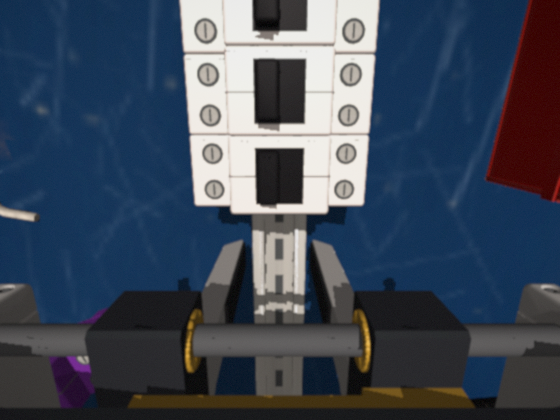

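The fingers are clear of the row: its near edge is at row 210 and the tips at row 245. Next I rise and move away to the right so the overhead view is open.

```bash
python3 -m creep '[{"slide":[0,-30,0],"roll":0,"grip":0.57},{"slide":[0,-65,0],"roll":0,"grip":0.57},{"slide":[0,-100,0],"roll":0,"grip":0.57},{"slide":[0,-140,0],"roll":0,"grip":0.57},{"slide":[0,-170,0],"roll":0,"grip":0.57},{"slide":[-40,-180,-30],"roll":0,"grip":0.57},{"slide":[-70,-180,-60],"roll":0,"grip":0.57},{"slide":[-100,-180,-95],"roll":0,"grip":0.57},{"slide":[-125,-180,-130],"roll":0,"grip":0.57},{"slide":[-150,-180,-160],"roll":0,"grip":0.57},{"slide":[-150,-180,-190],"roll":0,"grip":0.57},{"slide":[-150,-180,-220],"roll":0,"grip":0.57},{"slide":[-150,-180,-220],"roll":0,"grip":0.57},{"slide":[-150,-180,-220],"roll":0,"grip":0.57}]'
python3 - <<'E'
from h import *
t=snapshot("top")[:,:,::-1]; s=snapshot("scene")[:,:,::-1]
cv2.imwrite("pics/top7f.png",t)
a=cv2.resize(t[145:215,200:375],None,fx=4.5,fy=4.5,interpolation=cv2.INTER_CUBIC)
b=cv2.resize(s[155:230,235:375],None,fx=3.6,fy=3.6,interpolation=cv2.INTER_CUBIC)
c=np.zeros((595,790,3),np.uint8); c[:a.shape[0],:a.shape[1]]=a; c[320:320+b.shape[0],:b.shape[1]]=b
cv2.imwrite("pics/c7.png",c)
E
```

```text
time: 10.55
tool_pos: [0.4337, -0.2588, 0.205]
ee_rot: [-1.569, 0.0, 0.146]
wrist_force: [0.7, 0.3, -0.5]
width: 0.0404
```

View pics/c7.png

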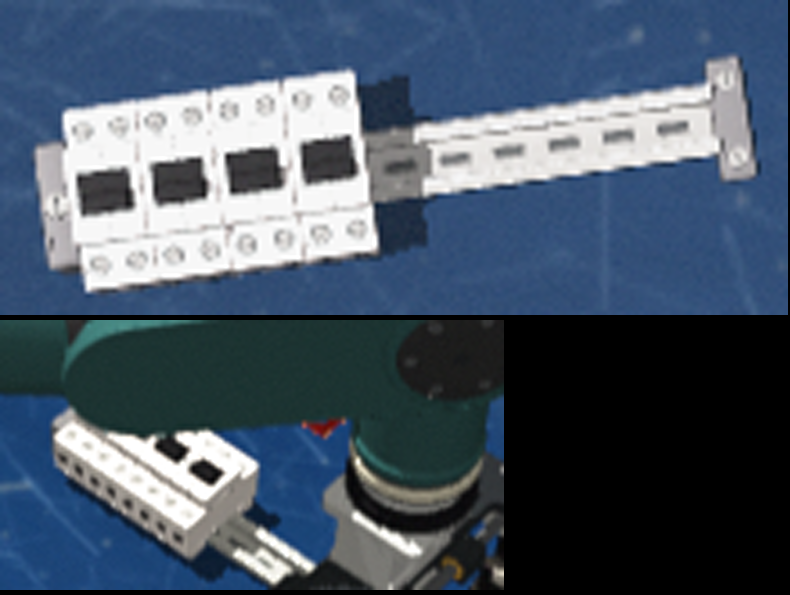

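View pics/top7f.png

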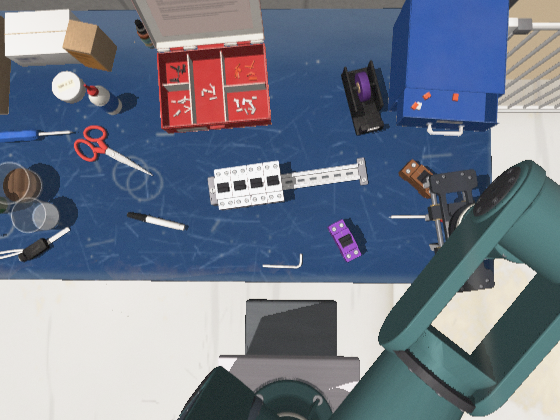

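The row is tight against the stop and straight on the rail, the tools are untouched and the hand is clear. A numeric check, then I hand in.

```bash
python3 - <<'E'
from h import *
P=[ray("top",200+(u-1.75)/4.5,145+(v-1.75)/4.5,.051)[:2] for u,v in [(63,112),(355,70),(377,250),(87,292)]]
d=np.array([-.1475,.989]); f=(P[0]+P[3])/2; r=(P[1]+P[2])/2
print("row length",np.linalg.norm(f-r),"front minus stop face",(f-np.array([.5231,.1583]))@d, "rear by fingertip",(np.array([.5459,.0081])+d*.008+d*.144-np.array([.5231,.1583]))@d)
o=robot.get_obs();print(o["time"],np.round(o["wrist_force"],2),np.abs(o["qvel"]).max())
from bench import ticket
print(ticket.close_job())
E
```

```text
row length 0.14309036816333517 front minus stop face 0.001264476357704529 rear by fingertip 7.054199999998243e-05
10.65 [0.34 0.27 0.2 ] 0.022900769993363813
the job is handed in; nothing more can be done
None
```

The row of four modules is home against the tall end stop at the +y end of the rail, and I handed the job in at 10.65 s of the 38 s allowed. I pushed module_1's outer end face slowly with the fingertips set 40 mm apart across the rail. At the stop I pressed to about 11 N with no further movement, then backed off, lifted and moved the hand away.

**Last checks:**
- **Row length:** it measures 143 mm in the final overhead picture against 144 mm nominal, and no gaps show between the modules.
- **Contact with the stop:** the picture put the front of the row 1.3 mm past the stop face, which cannot be real and lies within the 2 mm calibration error. The fingertip position at the stop gave a 0.1 mm difference.
- **Surroundings:** in the overhead picture the marker, hex key and purple look-alike appear where they were. The arm covers part of the screwdriver and the brown look-alike there; the hand stayed well above them.
- **Hand:** wrist force was about 0, with the hand about 0.2 m above the bench.

No check failed.

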